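# Send the bearing balls down the chute into the steel pot

## Task

On the hardware seller's counter, swing the flap of the forked chute all the way over so that it closes the lane leading to the wooden crate and leaves open the lane leading to the round steel pot. Then pick up the scoop by its handle, tip its three steel balls into the hopper at the top of the chute so that they all run down into the pot, and set the empty scoop back down upright on the counter and let go. Leave the tumbler, the iron weight and the carton where they stand.

Things in the scene. Friction and masses are not known exactly. Their poses are not given: they have to be found in the camera images.
- chute: Forked aluminium chute on wooden legs, fixed. Origin on the counter under the flap's hinge; x points downhill, y left, z up. Floor: 10 degree slope, 92 mm high at the hinge. Open hopper from x -246 to -130 mm (100 mm wide at the floor, 155 at the rim, rim up to 180 mm above the counter), then a 100 mm channel with 28 mm walls. At x 0 it forks into a left (+y) and a right lane that end at x 100 mm.
- hopper (a point): Centre of the hopper's floor, at x -177 mm, y 0 in the chute's frame, 123 mm above the counter: pour the balls in above this point. Axes as chute.
- flap (a joint): Angle (rad) of the diverter flap, a dark steel plate 84 mm long, 28 high, hinged at the fork and pointing uphill. 0: middle; positive: its free uphill end swings to chute -y, closing the right lane and leading to the left (+y) one; negative: the reverse. Stops at +0.6 and -0.6, end at the side wall. Starts near the middle, stays where left (friction 0.04 N m, 0.7 N at the pin).
- flap_pin (a point): Centre of the top of the flap's round wooden pin (14 mm diameter), standing on the flap 60 mm uphill of the hinge, square to the chute's floor. Its top is 70 mm above that floor, about 170 mm above the counter, 42 mm above the channel's walls. Push it sideways or pinch it from above; it moves 34 mm to either side from the middle to the stop.
- scoop: Steel scoop holding the balls, loose, about 0.2 kg. Origin at the centre of its underside, z up. Floor 66 x 66 mm, 4 thick; side and rear walls 30 mm high; towards its own -x the floor rises as a 20 degree ramp to an open spout, its lip at x -61 mm, 15 mm above the underside. To pour, tip the spout down 40 degrees or more.
- scoop_grip (a point): Centre of the scoop's handle, 85 mm above its underside, straight over its origin: a wooden bar 14 x 14 mm, 72 mm long along the scoop's y axis, on two steel uprights. Grasp it from above across its 14 mm (fingers closing along the scoop's x). Axes as the scoop's.
- pot: Round steel pot, fixed under one of the two lane ends (left or right varies), outer diameter 116 mm at the rim, 60 mm high; origin at the centre of its underside. The other lane ends over a square wooden crate of 116 mm.
- ball0_center (a point): Centre of a steel bearing ball, 20 mm diameter, 33 g, at first in the scoop.
- ball1_center (a point): Centre of a second ball, the same.
- ball2_center (a point): Centre of a third ball, the same.
- tumbler: Bystander: steel drinking tumbler, 72 mm diameter, 100 mm high, origin at the centre of its underside.
- weight: Bystander: dark iron scale weight, 68 mm diameter, 68 mm high with its knob, origin at the centre of its underside.
- carton: Bystander: cardboard box 80 x 100 x 60 mm high, origin at the centre of its underside.
Things that resemble listed ones, but are neither listed nor needed, are in the scene too. What is shaped like the pot but orange is not meant.

How it is judged (in metres and radians):
On the way, in this order (a step that is already met when the one before it is completed fails the run):
1. The flap is swung over to close the crate's lane and open the pot's (within 0.2 rad of the stop), the balls still in the scoop (((y of pot in the frame of chute above 0 m and value of joint flap above 0.4 rad) or (y of pot in the frame of chute below 0 m and value of joint flap below -0.4 rad)) and distance between each of ball0_center, ball1_center, ball2_center and scoop below 0.075 m), for 0.2 s.
2. At least one ball has left the scoop and lies or rolls in the hopper or channel above the flap's pin ((((x of ball0_center in the frame of chute between -0.26 and -0.06 m and y of ball0_center in the frame of chute between -0.09 and 0.09 m and height (world z) of ball0_center between 0.09 and 0.165 m) and distance between ball0_center and scoop above 0.06 m) or ((x of ball1_center in the frame of chute between -0.26 and -0.06 m and y of ball1_center in the frame of chute between -0.09 and 0.09 m and height (world z) of ball1_center between 0.09 and 0.165 m) and distance between ball1_center and scoop above 0.06 m) or ((x of ball2_center in the frame of chute between -0.26 and -0.06 m and y of ball2_center in the frame of chute between -0.09 and 0.09 m and height (world z) of ball2_center between 0.09 and 0.165 m) and distance between ball2_center and scoop above 0.06 m))), for 0.03 s.
At the end, for the whole second after the job is handed in: All three balls lie in the steel pot (centres within 55 mm of its axis and below its rim), the flap is still within 0.2 rad of the stop that opens the pot's lane, and the scoop stands upright (within 10 degrees) on the counter, at rest (horizontal distance between each of ball0_center, ball1_center, ball2_center and pot below 0.055 m and height (world z) of each of ball0_center, ball1_center, ball2_center below 0.055 m and ((y of pot in the frame of chute above 0 m and value of joint flap above 0.4 rad) or (y of pot in the frame of chute below 0 m and value of joint flap below -0.4 rad)) and angle between scoop's own z axis and vertical below 0.17 rad and height (world z) of scoop below 0.01 m and linear speed of scoop below 0.03 m/s); the robot touches nothing.
It fails at once if The tumbler, the weight or the carton is moved more than 30 mm (distance of any of tumbler, weight, carton from where it was at the start of the episode above 0.03 m).
It also fails if it takes over 70 s, if anything falls off the work surface, if the arm or the gripper's body presses on something with over 40 N, if the wrist force passes 120 N, or if a joint passes its speed limit or range.

## Robot

A 6-joint arm with a two-finger parallel gripper is mounted at the origin on the work surface. World frame = base frame: x ahead of the robot, y to its left, z up, the work surface at z = 0. Lengths are in m, angles in degrees, forces in N, time in s.
With the tool pointing down it reaches from about 0.375 to 0.9 m from the base axis. Payload 3.1 kg.
Tool frame: the origin (TCP) lies on the centre line of the jaws, within the pads' length; the fingertips stand 14 mm ahead of it and the grasp point (between the pads) lies 5 mm behind it (bot.tips_ahead is the distance from the TCP to the fingertips, in m); z points along the fingers, y is the line along which they close (so a half turn about z gives the same grasp; the last joint's range is limited). The gripper opens to 87 mm and grips with 3 to 60 N. Pads are 19 mm wide; open, the fingers measure 117 mm over their backs; the gripper's body (75 mm by 190 mm) begins 51 mm behind the grasp point.
Start: joints at [-78.581, 30.224, 82.088, -0, 67.689, -10.227], TCP at [0.231, -0.581, 0.237] pointing down, gripper open.
Joint ranges: [-176.69, 176.69], [-43.24, 126.21], [12.49, 139.97], [-82, 262], [0, 151.66], [-163.58, 163.58]. Speed limits (degrees/s): [159.86, 159.86, 180, 180, 180, 180].

## Interface

Orientations are given as a 3x3 rotation matrix whose columns are the frame's x, y, z axes.
In Python, from rig import bot gives the robot as it stands.
- The arm moves only by the tool play_rows, never from a script. Its argument "moves" is a list that holds one entry, the list of rows, each a list of 6 numbers: the shift along the tool's x, y, z in mm, then the turn, a rotation vector about the tool's x, y, z in rad. A call has 1 to 5 rows; each row shifts and turns the commanded pose from where the row before left it, along the tool's axes as they then stand; what a row does not reach is not made up. A row lasts 1/10 s, in which the tool goes at most 50 mm and 8.59 degrees, less where a joint would pass 70% of its speed; a pose out of reach is approached as far as the arm can. A call with a gripper value outside its range is refused whole. "fingers" is the opening, from -1 (shut) to 1 (fully open), set as the call begins (left out, the last holds). The fingers move at their own pace and stop on an object; the grip force is fixed at half the most. Time passes only in rows, so rows that do not move let the fingers close. It gives the time, the measured TCP pose, the force, the opening and the grip force at its end, in the units of the state.
- bot.read_state(): the state, without advancing time (a new reading comes with each control period).
- bot.capture(name): name is "scene" or "top"; returns a dict with "image" (400x640x3 uint8, blue, green, red), "fx", "fy", "cx", "cy" (pixels), "R" (3x3) and "t" (3): a world point X has camera coordinates R X + t. Camera axes: x right, y down, z forward; pixel columns grow to the right and rows downward; lengths in m; the calibration is good to about 2 mm. A picture is of the moment at which its call begins. There is no depth.
- bot.hand_in(): hands the job in; it is judged then, once.
Trained networks look in a picture, given as the dict that the camera call returned (one of the last four; its "shot" number tells which), for a name from the list of things; names that differ only in an ending like _2 or _b are one class to them, and where a whole thing is asked for, a point or a joint stands for the part that bears it (a point fixed in the world has none). Each returns a list of dicts, best first, with "confidence" (0 to 1); they miss things now and then, are a little off and sometimes report something else, mostly with a low value. They report only what shows in the picture. A call takes as long as a camera call. They do not tell look-alikes from the thing itself.
- bot.search_frame(picture, query): "centre" ([column, row] in pixels, amid what is visible of it).
- bot.silhouettes(picture, query): "pixels" (400x640 bool, what is visible of it) and "centre" ([column, row] in pixels, amid what is visible of it).
- bot.pinpoint(picture, query): "centre" ([column, row] in pixels: a listed point, or the origin of a listed thing).
The state is a dict: "time_s": time; "joint_positions": joint angles; "qvel": joint speeds; "tau": joint torques, N m; "position": TCP position; "tcp_rot": TCP orientation; "force": force on the tool from outside, world axes, zero at the start; "moment": the same for the moment, N m; "opening": opening from 0.0 (shut) to 1.0 (fully open); "grasp_force": force on a finger pad.
Only numpy, scipy, OpenCV 4.12 (cv2) and the standard library are available. Lean on these libraries where they do the work, as an engineer would, in place of code of your own. Each camera call takes 0.05 s, during which the arm holds its last target. There are 200 camera calls.

## Working session

There is one attempt and no reset: what is moved stays moved. The work goes in short steps, Python scripts to look and compute and a tool call to move; the robot and the scene stay as the last step left them, time stands still between calls to the robot, and variables do not carry over. Pictures are saved under pics/ and viewed, at most 10 in all, crops included, and the job is handed in when it is done.

Besides the shell and the picture viewer there is one more tool, called in YAML: its name, and indented under it one key for each argument. play_rows: Moves the arm, as the interface text tells. Its arguments: {"type":"object","properties":{"moves":{"type":"array","items":{"type":"array","items":{"type":"array","items":{"type":"number"}}}},"fingers":{"type":"number"}},"required":["moves"]}

```bash
mkdir -p pics
cat > h.py <<'E'
import numpy as np, cv2
from rig import bot
def ray(p,px):
    d=np.array([(px[0]-p["cx"])/p["fx"],(px[1]-p["cy"])/p["fy"],1.]);R=np.array(p["R"]);return -R.T@np.array(p["t"]),R.T@d
def at_z(p,px,z):
    o,d=ray(p,px);return o+d*(z-o[2])/d[2]
def tri(obs):
    A=np.zeros((3,3));b=np.zeros(3)
    for p,px in obs:
        o,d=ray(p,px);d=d/np.linalg.norm(d);M=np.eye(3)-np.outer(d,d);A+=M;b+=M@o
    X=np.linalg.solve(A,b);return X
def proj(p,X):
    c=np.array(p["R"])@np.array(X)+np.array(p["t"]);return np.array([p["fx"]*c[0]/c[2]+p["cx"],p["fy"]*c[1]/c[2]+p["cy"]])
E
python3 - <<'E'
from h import *
np.set_printoptions(precision=3,suppress=True)
S=bot.capture("scene");T=bot.capture("top")
cv2.imwrite("pics/s.png",S["image"]);cv2.imwrite("pics/t.png",T["image"])
for n,z in [("chute",0),("hopper",.123),("flap_pin",.17),("scoop",0),("scoop_grip",.085),("pot",0),("ball0_center",None),("tumbler",0),("weight",0),("carton",0)]:
    for l,p in (("S",S),("T",T)):
        for r in bot.pinpoint(p,n)[:4]:
            print(n,l,round(r["confidence"],2),np.round(r["centre"],1),at_z(p,r["centre"],z if z is not None else .02))
E
```

```text
chute S 0.71 [320.4 215. ] [ 0.636 -0.083  0.   ]
chute T 0.68 [330.  202.7] [ 0.64  -0.094  0.   ]
hopper S 0.79 [358.1 142.8] [ 0.457 -0.11   0.123]
hopper S 0.62 [463.2 267.6] [0.566 0.296 0.123]
hopper T 0.96 [336.5 265.4] [ 0.465 -0.111  0.123]
flap_pin S 0.72 [329.7 165.8] [ 0.586 -0.097  0.17 ]
flap_pin T 0.49 [335.1 211.9] [ 0.595 -0.103  0.17 ]
scoop S 0.73 [468.3 262. ] [0.481 0.292 0.   ]
scoop T 0.67 [187.9 252.6] [0.488 0.3   0.   ]
scoop_grip S 0.96 [476.5 248. ] [0.482 0.29  0.085]
scoop_grip S 0.63 [438.6 326.1] [0.701 0.333 0.085]
scoop_grip T 0.57 [182.8 253.4] [0.485 0.289 0.085]
pot S 0.94 [235.3 184.7] [ 0.724 -0.323  0.   ]
pot S 0.87 [352.1 305.4] [0.77  0.144 0.   ]
pot S 0.81 [399.1 267.6] [0.613 0.169 0.   ]
pot S 0.67 [358.5 145. ] [ 0.388 -0.156  0.   ]
pot T 0.92 [416.6 174.1] [ 0.73 -0.34 -0.  ]
pot T 0.86 [298.3 152.8] [0.783 0.001 0.   ]
pot T 0.79 [246.9 153.9] [0.775 0.149 0.   ]
pot T 0.62 [239.8 208.5] [0.616 0.162 0.   ]
ball0_center S 0.42 [468.1 259.7] [0.487 0.289 0.02 ]
ball0_center T 0.29 [182.1 256.6] [0.476 0.31  0.02 ]
tumbler S 0.77 [285.3 106.9] [ 0.429 -0.415  0.   ]
tumbler T 0.81 [439.8 280.8] [ 0.43  -0.404  0.   ]
weight S 0.59 [232.8 132.7] [ 0.605 -0.461  0.   ]
weight T 0.82 [457.2 219.2] [ 0.603 -0.455  0.   ]
carton S 0.81 [439.8 325. ] [0.665 0.333 0.   ]
carton T 0.95 [181.8 189.3] [0.667 0.33  0.   ]
```

View pics/s.png

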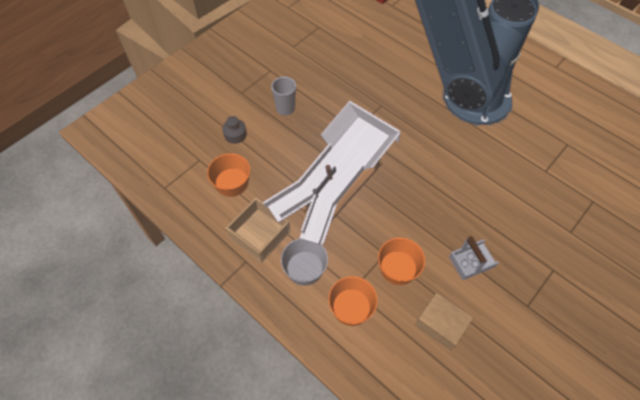

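View pics/t.png

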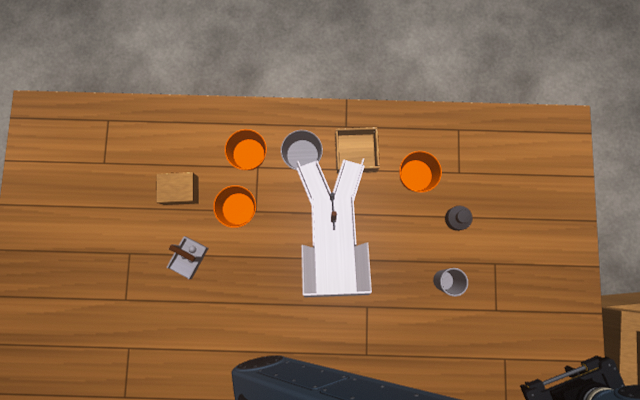

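The pot (steel, at about 305,262 in the scene view) is on the chute's left, with the crate on the right. The scoop is at about (472,258), and its spout seems to face the robot. Next I'll refine the poses and zoom in.

Run:
```python
from h import *
np.set_printoptions(precision=4,suppress=True)
S=bot.capture("scene");T=bot.capture("top")
def best(p,n): return bot.pinpoint(p,n)[0]["centre"]
P={}
for n in ["chute","hopper","flap_pin","scoop_grip","scoop"]:
    a,b=best(S,n),best(T,n);X=tri([(S,a),(T,b)]);P[n]=X
    print(n,X,proj(S,X)-a,proj(T,X)-b)
# yaw of the scoop handle & chute from silhouettes
for p,l in((S,"S"),(T,"T")):
  for n in("scoop_grip","scoop","chute","flap_pin"):
    for r in bot.silhouettes(p,n)[:1]:
        m=r["pixels"].astype(np.uint8);c=max(cv2.findContours(m,0,2)[0],key=cv2.contourArea)
        print(l,n,round(r["confidence"],2),m.sum(),cv2.boxPoints(cv2.minAreaRect(c)).round(1).tolist())
a=cv2.resize(T["image"][225:290,150:225],None,fx=6,fy=6,interpolation=2)
b=cv2.resize(S["image"][225:285,440:510],None,fx=6,fy=6,interpolation=2)
h=390
out=np.hstack([a[:h],cv2.resize(b,(360,390))])[:, :800]
cv2.imwrite("pics/z.png",out)
c=cv2.resize(T["image"][150:300,290:380],None,fx=4,fy=4,interpolation=2);cv2.imwrite("pics/c.png",c)
```

```text
chute [ 0.6421 -0.0948 -0.0108] [-0.8248 -0.1602] [-0.6814  0.4159]
hopper [ 0.4629 -0.1075  0.1264] [-1.2458 -0.201 ] [-1.1357  0.6822]
flap_pin [ 0.5934 -0.1     0.1837] [-1.27   -0.2486] [-1.1129  0.6746]
scoop_grip [0.4749 0.2937 0.0644] [0.0536 0.0029] [ 0.0445 -0.0234]
scoop [0.4881 0.2878 0.0185] [0.7978 0.0487] [ 0.6538 -0.3506]
S scoop_grip 0.61 1005 [[445.0, 252.0], [477.5, 231.3000030517578], [498.1000061035156, 263.70001220703125], [465.6000061035156, 284.3999938964844]]
S scoop 0.72 1055 [[445.29998779296875, 251.8000030517578], [477.0, 231.60000610351562], [497.8999938964844, 264.5], [466.20001220703125, 284.70001220703125]]
S chute 0.89 7975 [[261.20001220703125, 206.6999969482422], [351.1000061035156, 93.19999694824219], [406.20001220703125, 136.89999389648438], [316.3999938964844, 250.39999389648438]]
S flap_pin 0.57 161 [[313.0, 191.8000030517578], [327.79998779296875, 165.5], [335.20001220703125, 169.6999969482422], [320.29998779296875, 196.0]]
T scoop_grip 0.86 963 [[161.39999389648438, 262.8999938964844], [178.60000610351562, 230.89999389648438], [208.60000610351562, 247.0], [191.39999389648438, 279.0]]
T scoop 0.92 987 [[161.0, 264.0], [177.1999969482422, 231.60000610351562], [208.0, 247.0], [191.8000030517578, 279.3999938964844]]
T flap_pin 0.56 99 [[331.0, 224.0], [331.0, 208.0], [336.0, 208.0], [336.0, 224.0]]
```

View pics/z.png

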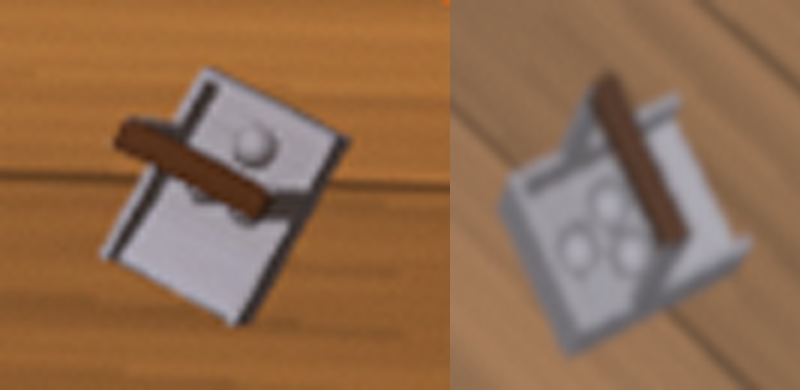

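View pics/c.png

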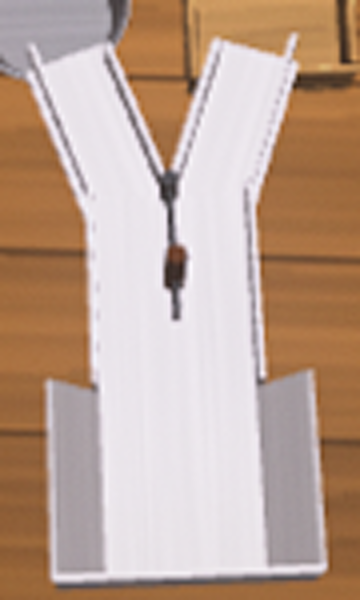

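The spout faces the robot, at the lower left in the top view. The flap is in the middle, with its pin top at about (334,212) in the top view.

Run:
```python
from h import *
np.set_printoptions(precision=4,suppress=True)
S=bot.capture("scene");T=bot.capture("top")
for p,A in((T,[(170.5,247),(193.7,259.7)]),(S,[(470.1,237.3),(483.8,261.2)])):
    a,b=[at_z(p,x,.09) for x in A];d=a-b;print("handle",a,b,(a+b)/2,np.degrees(np.arctan2(-d[0],d[1])),np.linalg.norm(d))
a,b=at_z(T,(303.8,294.5),.18),at_z(T,(371.8,293),.18);print("rear rim",a,b,(a+b)/2)
print("hinge",at_z(T,(332,195),.12),"pin",at_z(T,(333.8,212.5),.17))
a,b=at_z(T,(313,238),.14),at_z(T,(355,238),.14);print("channel",a,b)
s=bot.read_state();print(s["position"],s["tcp_rot"],s["joint_positions"])
```

```text
handle [0.5002 0.3201 0.09  ] [0.4692 0.2576 0.09  ] [0.4847 0.2889 0.09  ] -26.37345674206447 0.06977198463245128
handle [0.4711 0.2625 0.09  ] [0.5021 0.3222 0.09  ] [0.4866 0.2923 0.09  ] 152.56560591576445 0.06727236569273787
rear rim [ 0.3954 -0.0331  0.18  ] [ 0.4034 -0.1937  0.18  ] [ 0.3994 -0.1134  0.18  ]
hinge [ 0.6442 -0.0957  0.12  ] pin [ 0.5934 -0.0998  0.17  ]
channel [ 0.5313 -0.0503  0.14  ] [ 0.5343 -0.1551  0.14  ]
[ 0.2306 -0.5809  0.2366] [[ 0.9295  0.3689 -0.    ]
 [ 0.3689 -0.9295 -0.    ]
 [-0.      0.     -1.    ]] [-78.5802  30.2217  82.087   -0.0012  67.6893 -10.227 ]
```

play_rows:
  moves:
    - [[20,-13,0,0,0,0],[35,-23,0,0,0,0],[35,-23,0,0,0,0],[35,-23,0,0,0,0],[35,-23,0,0,0,0]]
  fingers: -1

```text
time_s: 2.7
position: [0.3413, -0.423, 0.2366]
tcp_rot: [[0.93, 0.368, 0.0], [0.368, -0.93, -0.0], [0.0, 0.0, -1.0]]
force: [0.9, -0.4, 0.9]
opening: 0.629
grasp_force: 0.0
```

play_rows:
  moves:
    - [[35,-23,0,0,0,0],[35,-23,0,0,0,0],[35,-23,0,0,0,0],[35,-23,0,0,0,0],[35,-23,0,0,0,0]]

```text
time_s: 3.2
position: [0.4617, -0.2515, 0.2368]
tcp_rot: [[0.93, 0.369, 0.001], [0.369, -0.93, -0.0], [0.0, 0.001, -1.0]]
force: [0.8, -0.7, -0.4]
opening: 0.173
grasp_force: 0.0
```

play_rows:
  moves:
    - [[35,-23,0,0,0,0],[35,-23,0,0,0,0],[35,-23,0,0,0,0],[35,-23,0,0,0,0],[25,-16,0,0,0,0]]

```text
time_s: 3.7
position: [0.5756, -0.0892, 0.2367]
tcp_rot: [[0.929, 0.37, 0.001], [0.37, -0.929, 0.0], [0.001, 0.0, -1.0]]
force: [0.4, 0.4, 0.4]
opening: 0.004
grasp_force: 0.0
```

play_rows:
  moves:
    - [[0,0,0,0,0,0.1],[0,0,0,0,0,0.1],[0,0,0,0,0,0.1],[0,0,0,0,0,0],[0,0,0,0,0,0]]

```text
time_s: 4.2
position: [0.5743, -0.0916, 0.2366]
tcp_rot: [[0.997, 0.08, 0.0], [0.08, -0.997, 0.0], [0.0, -0.0, -1.0]]
force: [-0.5, -0.2, 0.0]
opening: 0.006
grasp_force: 0.0
```

play_rows:
  moves:
    - [[10,-16,0,0,0,0],[10,-16,0,0,0,0],[0,0,30,0,0,0],[0,0,30,0,0,0],[0,0,16,0,0,0]]

```text
time_s: 4.7
position: [0.5905, -0.0577, 0.1584]
tcp_rot: [[0.997, 0.08, -0.003], [0.08, -0.997, 0.001], [-0.003, -0.001, -1.0]]
force: [-0.6, 0.3, 0.6]
opening: 0.007
grasp_force: 0.0
```

play_rows:
  moves:
    - [[0,0,0,0,0,0],[0,10,0,0,0,0],[0,8,0,0,0,0],[0,8,0,0,0,0],[0,8,0,0,0,0]]

```text
time_s: 5.2
position: [0.5951, -0.0931, 0.1617]
tcp_rot: [[0.997, 0.077, 0.002], [0.077, -0.997, -0.0], [0.002, 0.0, -1.0]]
force: [0.2, 0.7, -0.0]
opening: 0.006
grasp_force: 0.5
```

play_rows:
  moves:
    - [[0,6,0,0,0,0],[0,5,0,0,0,0],[0,4,0,0,0,0],[0,0,0,0,0,0]]

```text
time_s: 5.6
position: [0.5956, -0.1076, 0.1605]
tcp_rot: [[0.997, 0.077, -0.0], [0.077, -0.997, -0.0], [-0.0, 0.0, -1.0]]
force: [-0.4, 0.8, -0.7]
opening: 0.002
grasp_force: 0.0
```

play_rows:
  moves:
    - [[0,3,0,0,0,0],[0,0,0,0,0,0]]

```text
time_s: 5.8
position: [0.5957, -0.11, 0.1604]
tcp_rot: [[0.997, 0.078, -0.0], [0.078, -0.997, 0.0], [-0.0, -0.0, -1.0]]
force: [-0.0, -0.0, -0.2]
opening: 0.003
grasp_force: 0.1
```

play_rows:
  moves:
    - [[0,3,0,0,0,0],[0,0,0,0,0,0]]

```text
time_s: 6.0
position: [0.5961, -0.1131, 0.1605]
tcp_rot: [[0.997, 0.078, -0.0], [0.078, -0.997, -0.0], [-0.0, 0.0, -1.0]]
force: [0.1, 0.8, 0.5]
opening: 0.008
grasp_force: 0.2
```

Run:
```python
from h import *
S=bot.capture("scene");T=bot.capture("top")
a=cv2.resize(T["image"][150:300,290:380],None,fx=4,fy=4,interpolation=2)[:600]
b=cv2.resize(S["image"][90:255,250:360],(400,600),interpolation=2)
cv2.imwrite("pics/f.png",np.hstack([a,b]))
```

```text
(no output)
```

View pics/f.png

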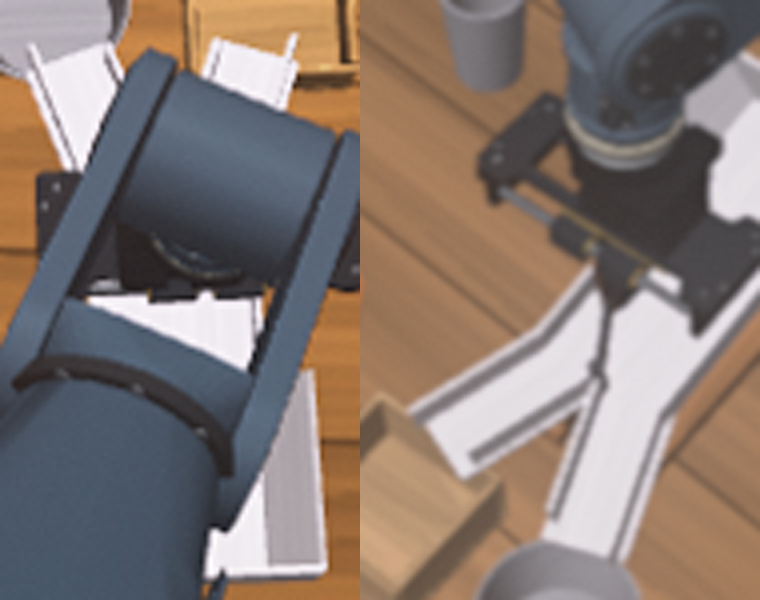

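The flap has turned towards the crate side (hinge at about 597,375 in the right crop) but hasn't reached the stop yet, so I'll keep pushing until the force rises.

play_rows:
  moves:
    - [[0,4,0,0,0,0],[0,0,0,0,0,0]]

```text
time_s: 6.3
position: [0.5963, -0.1166, 0.1605]
tcp_rot: [[0.997, 0.077, -0.0], [0.077, -0.997, 0.001], [-0.0, -0.001, -1.0]]
force: [0.4, 2.4, 0.3]
opening: 0.005
grasp_force: 1.2
```

play_rows:
  moves:
    - [[0,2,0,0,0,0],[0,0,0,0,0,0]]

```text
time_s: 6.5
position: [0.5963, -0.1169, 0.1605]
tcp_rot: [[0.997, 0.077, -0.001], [0.077, -0.997, 0.004], [-0.0, -0.004, -1.0]]
force: [1.1, 6.1, 1.6]
opening: 0.004
grasp_force: 3.4
```

play_rows:
  moves:
    - [[0,2,0,0,0,0],[0,0,0,0,0,0]]

```text
time_s: 6.7
position: [0.5963, -0.1172, 0.1605]
tcp_rot: [[0.997, 0.077, -0.001], [0.077, -0.997, 0.007], [-0.0, -0.007, -1.0]]
force: [2.0, 11.3, 2.0]
opening: 0.005
grasp_force: 5.5
```

play_rows:
  moves:
    - [[0,-10,0,0,0,0],[0,-12,0,0,0,0],[0,0,-25,0,0,0],[0,0,-35,0,0,0],[0,0,-20,0,0,0]]

```text
time_s: 7.2
position: [0.5958, -0.0993, 0.2429]
tcp_rot: [[0.997, 0.078, 0.003], [0.078, -0.997, -0.002], [0.003, 0.002, -1.0]]
force: [0.7, 0.7, 0.4]
opening: 0.009
grasp_force: 0.0
```

play_rows:
  moves:
    - [[-8,-30,0,0,0,0],[-8,-40,0,0,0,0],[-8,-40,0,0,0,0],[-8,-40,0,0,0,0],[-8,-40,0,0,0,0]]
  fingers: 0.2

```text
time_s: 7.7
position: [0.5396, 0.0885, 0.2407]
tcp_rot: [[0.997, 0.077, 0.0], [0.077, -0.997, -0.001], [0.0, 0.001, -1.0]]
force: [0.2, 0.0, 0.3]
opening: 0.372
grasp_force: 0.0
```

play_rows:
  moves:
    - [[-8,-40,0,0,0,0],[-8,-40,0,0,0,0],[-8,-40,0,0,0,0],[-8,-40,0,0,0,0],[-8,-40,0,0,0,0]]

```text
time_s: 8.2
position: [0.4842, 0.285, 0.2407]
tcp_rot: [[0.997, 0.078, 0.001], [0.078, -0.997, -0.001], [0.001, 0.001, -1.0]]
force: [0.6, 0.9, -0.8]
opening: 0.592
grasp_force: 0.0
```

play_rows:
  moves:
    - [[0,0,0,0,0,-0.14],[0,0,0,0,0,-0.14],[0,0,0,0,0,-0.14],[0,0,0,0,0,-0.14],[0,0,0,0,0,-0.14]]

```text
time_s: 8.7
position: [0.4847, 0.2835, 0.2405]
tcp_rot: [[0.708, 0.706, 0.001], [0.706, -0.708, -0.001], [-0.0, 0.001, -1.0]]
force: [-0.0, 0.4, -0.1]
opening: 0.599
grasp_force: 0.0
```

play_rows:
  moves:
    - [[0,0,0,0,0,-0.14],[0,0,0,0,0,-0.14],[0,0,0,0,0,-0.04],[0,0,0,0,0,0]]

```text
time_s: 9.1
position: [0.4848, 0.2835, 0.2406]
tcp_rot: [[0.455, 0.89, 0.0], [0.89, -0.455, -0.001], [-0.001, 0.001, -1.0]]
force: [-0.5, 0.1, -0.6]
opening: 0.6
grasp_force: 0.0
```

Run:
```python
from h import *
np.set_printoptions(precision=4,suppress=True)
S=bot.capture("scene");T=bot.capture("top")
for n,z in (("scoop_grip",.085),("flap_pin",.17)):
  for p in (S,T):
    for r in bot.pinpoint(p,n)[:2]: print(n,r["confidence"],at_z(p,r["centre"],z))
s=bot.read_state();print(s["position"],s["tcp_rot"],s["opening"],s["joint_positions"])
a=cv2.resize(T["image"][150:300,290:380],(360,600),interpolation=2)
b=cv2.resize(S["image"][150:300,420:530],(440,600),interpolation=2)
cv2.imwrite("pics/g.png",np.hstack([a,b]))
```

```text
scoop_grip 0.81 [0.4811 0.2878 0.085 ]
scoop_grip 0.54 [0.5169 0.3146 0.085 ]
scoop_grip 0.98 [0.482  0.2896 0.085 ]
flap_pin 0.43 [ 0.6042 -0.1332  0.17  ]
flap_pin 0.46 [ 0.6116 -0.1312  0.17  ]
flap_pin 0.28 [ 0.7349 -0.012   0.17  ]
[0.4849 0.2836 0.2406] [[ 0.4559  0.8901  0.0001]
 [ 0.8901 -0.4559 -0.0001]
 [-0.0001  0.0002 -1.    ]] 0.6014971098252117 [18.9283 25.0623 91.0402 -0.011  63.8929 46.0533]
```

View pics/g.png

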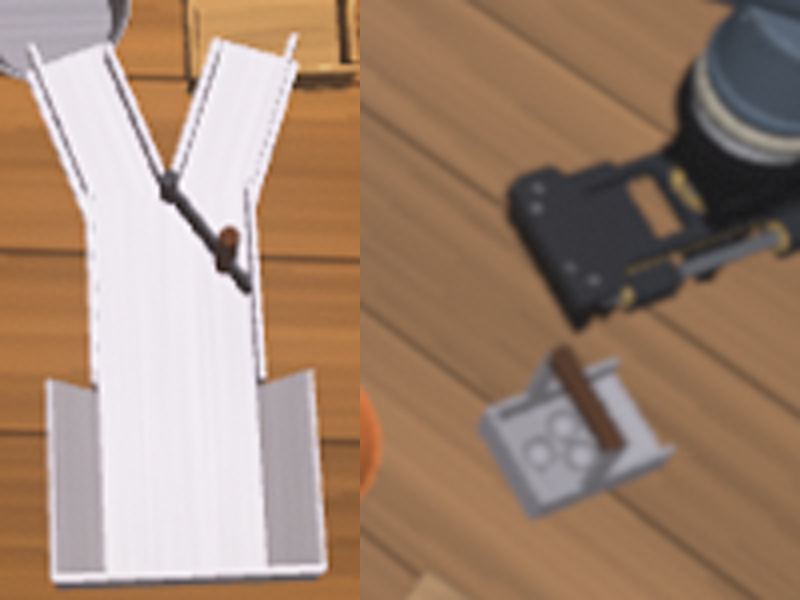

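The flap is at its stop: its end is at the right wall (250,290), so the right lane is closed. The scoop and its three balls haven't moved, so I'll descend and grasp.

play_rows:
  moves:
    - [[4,-4,30,0,0,0],[0,0,40,0,0,0],[0,0,40,0,0,0],[0,0,30,0,0,0],[0,0,20,0,0,0]]

```text
time_s: 9.9
position: [0.4821, 0.2885, 0.0782]
tcp_rot: [[0.456, 0.89, -0.003], [0.89, -0.456, -0.001], [-0.002, -0.002, -1.0]]
force: [-0.6, -0.2, -0.4]
opening: 0.6
grasp_force: 0.0
```

play_rows:
  moves:
    - [[0,0,0,0,0,0],[0,0,0,0,0,0],[0,0,0,0,0,0],[0,0,0,0,0,0],[0,0,0,0,0,0]]
  fingers: -1

```text
time_s: 10.4
position: [0.4838, 0.2892, 0.0818]
tcp_rot: [[0.456, 0.89, 0.002], [0.89, -0.456, 0.001], [0.002, 0.002, -1.0]]
force: [-0.4, -0.2, 0.2]
opening: 0.228
grasp_force: 0.0
```

play_rows:
  moves:
    - [[0,0,0,0,0,0],[0,0,0,0,0,0],[0,0,0,0,0,0],[0,0,-5,0,0,0],[0,0,-15,0,0,0]]

```text
time_s: 10.9
position: [0.4807, 0.2883, 0.099]
tcp_rot: [[0.456, 0.89, -0.006], [0.89, -0.456, -0.002], [-0.004, -0.005, -1.0]]
force: [0.6, -0.1, -2.6]
opening: 0.158
grasp_force: 29.9
```

play_rows:
  moves:
    - [[0,0,-25,0,0,0],[0,0,-35,0,0,0],[0,0,-40,0,0,0],[0,0,-40,0,0,0],[0,0,-25,0,0,0]]

```text
time_s: 11.4
position: [0.4829, 0.2893, 0.2679]
tcp_rot: [[0.455, 0.89, 0.001], [0.89, -0.455, 0.001], [0.001, 0.0, -1.0]]
force: [1.3, 0.3, -2.8]
opening: 0.157
grasp_force: 29.9
```

play_rows:
  moves:
    - [[0,0,-10,0,0,0],[-4,2,0,0,0,0],[-8,4,0,0,0,0],[-12,6,0,0,0,0],[-16,8,0,0,0,0]]

```text
time_s: 11.9
position: [0.4816, 0.2429, 0.2735]
tcp_rot: [[0.455, 0.89, -0.004], [0.89, -0.455, -0.001], [-0.003, -0.003, -1.0]]
force: [0.3, -0.8, -3.4]
opening: 0.16
grasp_force: 29.9
```

play_rows:
  moves:
    - [[-20,10,0,0,0,0],[-22,11,0,0,0,0],[-22,11,0,0,0,0],[-22,11,0,0,0,0],[-22,11,0,0,0,0]]

```text
time_s: 12.4
position: [0.4802, 0.1214, 0.2739]
tcp_rot: [[0.456, 0.89, -0.004], [0.89, -0.456, -0.001], [-0.002, -0.003, -1.0]]
force: [-0.5, -0.4, -2.8]
opening: 0.158
grasp_force: 29.9
```

play_rows:
  moves:
    - [[-22,11,0,0,0,0],[-22,11,0,0,0,0],[-22,11,0,0,0,0],[-22,11,0,0,0,0],[-22,11,0,0,0,0]]

```text
time_s: 12.9
position: [0.4789, -0.0012, 0.274]
tcp_rot: [[0.456, 0.89, -0.004], [0.89, -0.456, 0.001], [-0.001, -0.004, -1.0]]
force: [0.9, -0.6, -2.4]
opening: 0.154
grasp_force: 29.9
```

play_rows:
  moves:
    - [[-22,11,0,0,0,0],[-22,11,0,0,0,0],[-20,10,0,0,0,0],[-12,6,0,0,0,0],[-6,3,0,0,0,0]]

```text
time_s: 13.4
position: [0.4787, -0.0925, 0.2746]
tcp_rot: [[0.458, 0.889, -0.002], [0.889, -0.458, 0.001], [-0.0, -0.002, -1.0]]
force: [-0.2, 0.2, -3.2]
opening: 0.153
grasp_force: 29.9
```

play_rows:
  moves:
    - [[0,0,0,0,0,-0.04],[0,0,0,0,0,-0.07],[0,0,0,0,0,-0.07],[0,0,0,0,0,-0.07],[0,0,0,0,0,-0.07]]

```text
time_s: 13.9
position: [0.479, -0.0904, 0.275]
tcp_rot: [[0.149, 0.989, -0.001], [0.989, -0.149, 0.001], [0.001, -0.002, -1.0]]
force: [1.1, 0.1, -2.6]
opening: 0.157
grasp_force: 29.9
```

play_rows:
  moves:
    - [[0,0,0,0,0,-0.07],[0,0,0,0,0,-0.07],[0,0,0,0,0,-0.06],[0,0,0,0,0,-0.02],[0,0,0,0,0,0]]

```text
time_s: 14.4
position: [0.4792, -0.0907, 0.2752]
tcp_rot: [[-0.067, 0.998, -0.001], [0.998, 0.067, 0.001], [0.001, -0.001, -1.0]]
force: [-0.7, 1.0, -2.9]
opening: 0.156
grasp_force: 29.9
```

Run:
```python
from h import *
np.set_printoptions(precision=4,suppress=True)
S=bot.capture("scene");T=bot.capture("top")
s=bot.read_state();print(s["position"],s["tcp_rot"],s["grasp_force"],s["joint_positions"])
a=cv2.resize(T["image"][180:330,270:400],(390,450),interpolation=2)
b=cv2.resize(S["image"][60:210,290:420],(390,450),interpolation=2)
cv2.imwrite("pics/p.png",np.hstack([a,b]))
```

```text
[ 0.4794 -0.0909  0.2754] [[-0.0664  0.9978 -0.0005]
 [ 0.9978  0.0664  0.0004]
 [ 0.0004 -0.0005 -1.    ]] 29.862676737830043 [-23.8862  16.78    98.4815   0.01    64.773  -27.6968]
```

View pics/p.png

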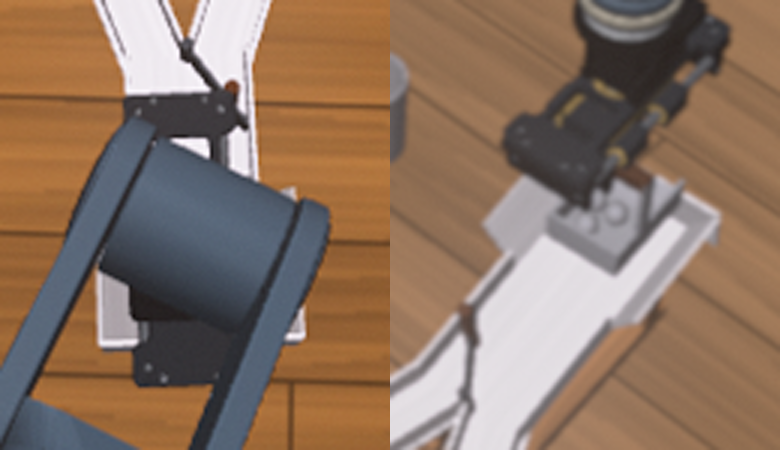

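Balls still in the scoop, which is inside the hopper outline and about 17 mm too far left. I'll correct that and start tipping.

play_rows:
  moves:
    - [[-8,0,0,0,0,0],[-9,-3,0,0,0,0],[0,0,0,-0.05,0,0],[0,0,0,-0.08,0,0],[0,0,0,-0.08,0,0]]

```text
time_s: 15.0
position: [0.4779, -0.1093, 0.2757]
tcp_rot: [[-0.066, 0.975, 0.211], [0.998, 0.065, 0.013], [-0.001, 0.211, -0.977]]
force: [-0.2, 0.1, -3.5]
opening: 0.153
grasp_force: 29.9
```

Run:
```python
from h import *
np.set_printoptions(precision=4,suppress=True)
s=bot.read_state();print(s["position"],s["tcp_rot"],s["grasp_force"],s["joint_positions"])
```

```text
[ 0.4779 -0.1093  0.2757] [[-0.0664  0.9753  0.2109]
 [ 0.9978  0.0651  0.0131]
 [-0.001   0.2113 -0.9774]] 29.86413669772446 [-30.1076  12.5356 106.05     8.6013  51.5303 -38.6941]
```

play_rows:
  moves:
    - [[0,0,5,-0.08,0,0],[0,0,5,-0.1,0,0],[0,0,5,-0.1,0,0]]

```text
time_s: 15.3
position: [0.4819, -0.1089, 0.2617]
tcp_rot: [[-0.066, 0.879, 0.473], [0.998, 0.06, 0.029], [-0.002, 0.474, -0.881]]
force: [1.4, 2.0, -3.6]
opening: 0.158
grasp_force: 29.9
```

Run:
```python
from h import *
np.set_printoptions(precision=4,suppress=True)
s=bot.read_state();print(s["position"],s["tcp_rot"],s["grasp_force"],s["joint_positions"])
```

```text
[ 0.4819 -0.1089  0.2617] [[-0.0665  0.8787  0.4728]
 [ 0.9978  0.0596  0.0295]
 [-0.0023  0.4737 -0.8807]] 29.869058998301625 [-36.6349  10.8752 117.6617  33.4143  33.729  -65.6917]
```

play_rows:
  moves:
    - [[0,2,2,-0.09,0,0],[0,2,2,-0.09,0,0],[0,2,2,-0.09,0,0],[0,2,0,-0.09,0,0]]

```text
time_s: 15.7
position: [0.4903, -0.1045, 0.2602]
tcp_rot: [[-0.078, 0.719, 0.691], [0.997, 0.049, 0.061], [0.01, 0.694, -0.72]]
force: [-0.2, 0.0, -2.1]
opening: 0.157
grasp_force: 29.9
```

Run:
```python
from h import *
np.set_printoptions(precision=4,suppress=True)
s=bot.read_state();print(s["position"],s["tcp_rot"],s["grasp_force"],s["joint_positions"])
S=bot.capture("scene")
cv2.imwrite("pics/q.png",cv2.resize(S["image"][60:260,250:440],(570,600),interpolation=2))
```

```text
[ 0.4903 -0.1045  0.2602] [[-0.0776  0.7186  0.6911]
 [ 0.9969  0.0492  0.0608]
 [ 0.0097  0.6937 -0.7202]] 29.87670066766441 [ -43.6678   13.3383  127.685    79.4589   32.0122 -116.1594]
```

View pics/q.png

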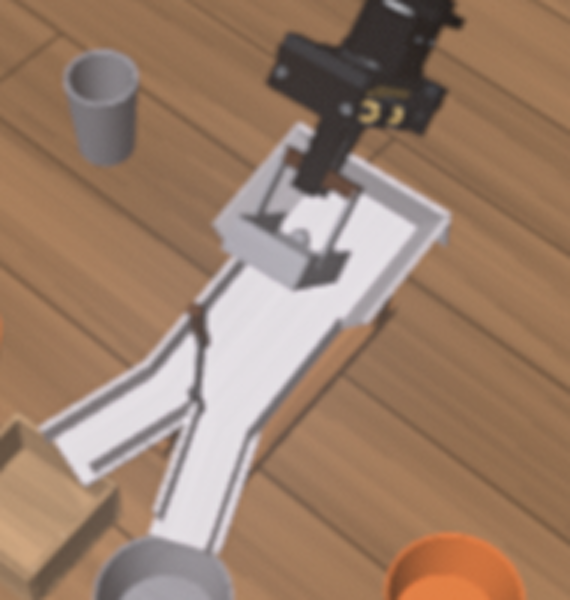

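Tilted about 44°, with at least one ball (295,240) still leaving the scoop. I'll hold and look again.

play_rows:
  moves:
    - [[0,0,0,0,0,0],[0,0,0,-0.05,0,0],[0,0,0,0,0,0],[0,0,0,0,0,0],[0,0,0,0,0,0]]

```text
time_s: 16.25
position: [0.4907, -0.1034, 0.2602]
tcp_rot: [[-0.079, 0.685, 0.724], [0.997, 0.046, 0.066], [0.012, 0.727, -0.687]]
force: [0.0, -0.4, -2.3]
opening: 0.158
grasp_force: 29.9
```

play_rows:
  moves:
    - [[0,0,0,0,0,0],[0,0,0,0,0,0],[0,0,0,0,0,0],[0,0,0,0,0,0],[0,0,0,0,0,0]]

```text
time_s: 16.75
position: [0.4902, -0.1031, 0.2597]
tcp_rot: [[-0.079, 0.685, 0.724], [0.997, 0.045, 0.066], [0.013, 0.727, -0.687]]
force: [-0.4, 0.8, -1.7]
opening: 0.158
grasp_force: 29.9
```

Run:
```python
from h import *
np.set_printoptions(precision=4,suppress=True)
s=bot.read_state();print(s["position"],s["tcp_rot"],s["force"],s["joint_positions"])
S=bot.capture("scene")
for i in range(1): 
  for r in bot.pinpoint(S,"ball0_center"): print(r["confidence"],r["centre"],at_z(S,r["centre"],.02))
a=cv2.resize(S["image"][80:200,300:420],(480,480),interpolation=2)
b=cv2.resize(S["image"][230:290,270:340],(320,480),interpolation=2)
cv2.imwrite("pics/r.png",np.hstack([a,b]))
```

```text
[ 0.4902 -0.1031  0.2597] [[-0.0786  0.6854  0.7239]
 [ 0.9968  0.0446  0.066 ]
 [ 0.013   0.7268 -0.6867]] [-0.3802  0.7863 -1.6678] [ -45.0141   14.373   129.6291   87.1932   34.01   -125.1158]
0.6 [319.3, 195.8] [ 0.6018 -0.1173  0.02  ]
```

View pics/r.png

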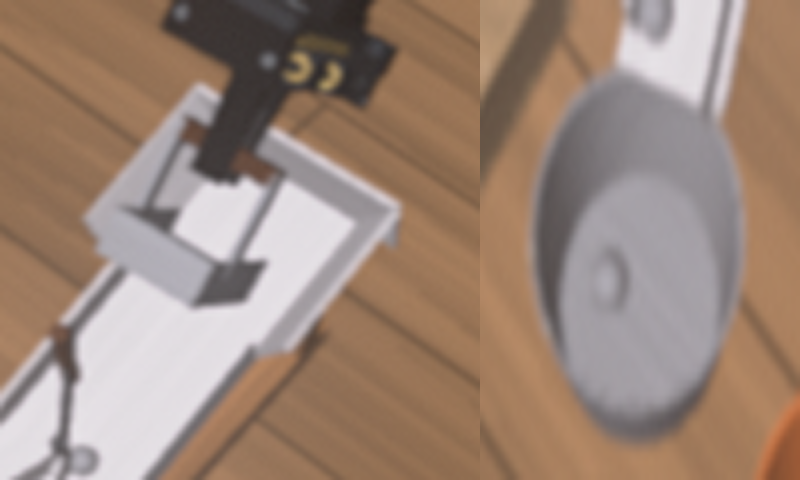

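One ball is in the pot (610,280), one is at the lane end (650,15) and one is rolling past the hinge (82,460). The scoop is empty, so I'll level it out.

play_rows:
  moves:
    - [[0,0,0,0.05,0,0],[0,-2,0,0.09,0,0],[0,-2,-2,0.09,0,0],[0,-2,-2,0.09,0,0],[0,-2,-2,0.09,0,0]]

```text
time_s: 17.35
position: [0.4816, -0.0998, 0.2585]
tcp_rot: [[-0.087, 0.889, 0.45], [0.996, 0.066, 0.062], [0.025, 0.454, -0.891]]
force: [0.4, 0.4, -2.2]
opening: 0.158
grasp_force: 29.9
```

play_rows:
  moves:
    - [[0,0,-5,0.1,0,0],[0,0,-5,0.1,0,0],[0,0,-5,0.08,0,0],[0,0,0,0.08,0,0],[0,0,0,0.05,0,0]]

```text
time_s: 17.85
position: [0.4777, -0.1009, 0.2731]
tcp_rot: [[-0.088, 0.994, 0.062], [0.996, 0.086, 0.029], [0.024, 0.064, -0.998]]
force: [-0.0, 0.4, -2.2]
opening: 0.156
grasp_force: 29.9
```

play_rows:
  moves:
    - [[0,0,-8,0,0,0],[0,0,0,0,0,0]]

```text
time_s: 18.05
position: [0.4769, -0.1012, 0.2814]
tcp_rot: [[-0.088, 0.994, 0.065], [0.996, 0.086, 0.03], [0.024, 0.068, -0.997]]
force: [1.4, -0.2, -1.8]
opening: 0.156
grasp_force: 29.9
```

Run:
```python
from h import *
np.set_printoptions(precision=4,suppress=True)
s=bot.read_state();R=np.array(s["tcp_rot"]);print(s["position"],R,s["joint_positions"])
from scipy.spatial.transform import Rotation as Q
z=R[:,2];ax=np.cross(z,[0,0,-1]);print("level turn in tool:",R.T@ax)
```

```text
[ 0.4769 -0.1012  0.2814] [[-0.088   0.994   0.0655]
 [ 0.9958  0.0862  0.0295]
 [ 0.0237  0.0678 -0.9974]] [-27.1179  14.9651 100.2627   3.6356  62.2459 -33.7441]
level turn in tool: [ 0.0678 -0.0237  0.    ]
```

play_rows:
  moves:
    - [[0,0,0,0.068,-0.024,0],[10,1,0,0,0,0],[25,2,0,0,0,0],[35,3,0,0,0,0],[40,4,0,0,0,0]]

```text
time_s: 18.55
position: [0.4762, 0.0103, 0.2806]
tcp_rot: [[-0.085, 0.996, -0.001], [0.996, 0.085, 0.001], [0.001, -0.001, -1.0]]
force: [-0.0, 0.4, -3.0]
opening: 0.157
grasp_force: 29.9
```

play_rows:
  moves:
    - [[40,4,0,0,0,0],[40,4,0,0,0,0],[40,4,0,0,0,0],[40,4,0,0,0,0],[40,4,0,0,0,0]]

```text
time_s: 19.05
position: [0.4782, 0.212, 0.2805]
tcp_rot: [[-0.087, 0.996, -0.002], [0.996, 0.087, 0.001], [0.002, -0.002, -1.0]]
force: [1.0, -0.6, -1.5]
opening: 0.156
grasp_force: 29.9
```

play_rows:
  moves:
    - [[35,4,0,0,0,0],[20,2,0,0,0,0],[5,0,20,0,0,0],[0,0,35,0,0,0],[0,0,35,0,0,0]]

```text
time_s: 19.55
position: [0.4795, 0.2712, 0.1903]
tcp_rot: [[-0.088, 0.996, 0.0], [0.996, 0.088, 0.002], [0.002, 0.001, -1.0]]
force: [-0.1, 0.0, -2.4]
opening: 0.155
grasp_force: 29.9
```

play_rows:
  moves:
    - [[0,0,35,0,0,0],[0,0,30,0,0,0],[0,0,20,0,0,0],[0,0,10,0,0,0],[0,0,0,0,0,0]]

```text
time_s: 20.05
position: [0.4788, 0.27, 0.0946]
tcp_rot: [[-0.086, 0.996, -0.004], [0.996, 0.086, -0.001], [-0.0, -0.004, -1.0]]
force: [-0.7, -0.4, -2.1]
opening: 0.158
grasp_force: 29.9
```

Run:
```python
from h import *
np.set_printoptions(precision=4,suppress=True)
s=bot.read_state();R=np.array(s["tcp_rot"]);print(s["position"],R,s["force"])
z=R[:,2];ax=np.cross(z,[0,0,-1]);print("level turn in tool:",R.T@ax)
```

```text
[0.4788 0.27   0.0946] [[-0.0864  0.9962 -0.0044]
 [ 0.9963  0.0864 -0.0007]
 [-0.0003 -0.0044 -1.    ]] [-0.6726 -0.3922 -2.1253]
level turn in tool: [-0.0044  0.0003  0.    ]
```

play_rows:
  moves:
    - [[0,0,6,0,0,0],[0,0,4,0,0,0],[0,0,0,0,0,0]]

```text
time_s: 20.35
position: [0.4802, 0.2704, 0.0859]
tcp_rot: [[-0.087, 0.996, -0.001], [0.996, 0.087, -0.0], [-0.0, -0.001, -1.0]]
force: [-0.1, 0.2, -3.2]
opening: 0.159
grasp_force: 29.9
```

play_rows:
  moves:
    - [[0,0,2,0,0,0],[0,0,0,0,0,0]]

```text
time_s: 20.55
position: [0.4802, 0.2704, 0.0838]
tcp_rot: [[-0.087, 0.996, -0.001], [0.996, 0.087, -0.0], [-0.0, -0.001, -1.0]]
force: [-0.3, 0.4, -2.6]
opening: 0.161
grasp_force: 29.9
```

play_rows:
  moves:
    - [[0,0,2,0,0,0],[0,0,0,0,0,0]]

```text
time_s: 20.75
position: [0.4801, 0.2703, 0.0814]
tcp_rot: [[-0.087, 0.996, -0.002], [0.996, 0.087, -0.001], [-0.0, -0.002, -1.0]]
force: [0.7, 0.3, -1.9]
opening: 0.152
grasp_force: 29.9
```

play_rows:
  moves:
    - [[0,0,1.5,0,0,0],[0,0,0,0,0,0]]

```text
time_s: 20.95
position: [0.4801, 0.2702, 0.0814]
tcp_rot: [[-0.087, 0.996, -0.001], [0.996, 0.087, -0.001], [-0.001, -0.001, -1.0]]
force: [-2.6, -1.3, 8.2]
opening: 0.159
grasp_force: 29.9
```

play_rows:
  moves:
    - [[0,0,0,0,0,0],[0,0,0,0,0,0],[0,0,0,0,0,0],[0,0,0,0,0,0],[0,0,0,0,0,0]]
  fingers: 0.2

```text
time_s: 21.45
position: [0.4801, 0.2703, 0.0799]
tcp_rot: [[-0.087, 0.996, -0.002], [0.996, 0.087, -0.001], [-0.0, -0.002, -1.0]]
force: [-0.3, -0.6, 0.4]
opening: 0.522
grasp_force: 0.0
```

play_rows:
  moves:
    - [[0,0,-15,0,0,0],[0,0,-40,0,0,0],[0,0,-45,0,0,0],[0,0,-45,0,0,0],[0,0,0,0,0,0]]

```text
time_s: 21.95
position: [0.4843, 0.2719, 0.2313]
tcp_rot: [[-0.087, 0.996, 0.012], [0.996, 0.087, 0.004], [0.003, 0.012, -1.0]]
force: [1.2, -0.8, 0.9]
opening: 0.597
grasp_force: 0.0
```

Run:
```python
from h import *
S=bot.capture("scene");T=bot.capture("top")
a=cv2.resize(S["image"][150:300,240:510],(780,433),interpolation=2)
b=cv2.resize(T["image"][120:180,275:345],(190,163),interpolation=2)
a[:163,-190:]=b
cv2.imwrite("pics/e.png",a);print(bot.read_state()["force"])
```

```text
[ 0.51697087 -0.21414823 -0.71727601]
```

View pics/e.png

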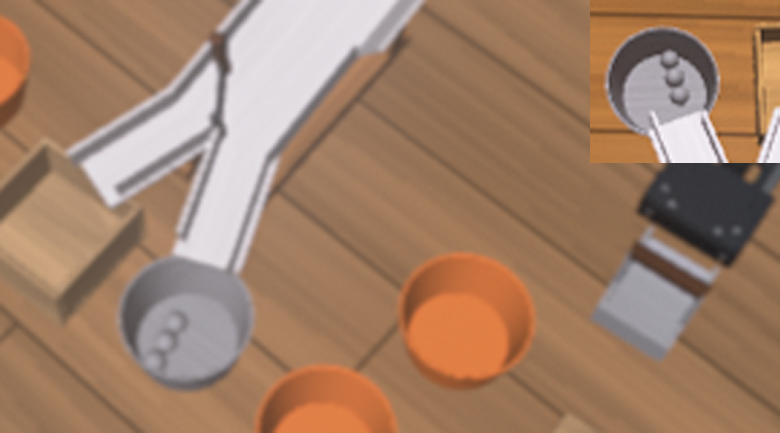

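All three balls are in the pot (155–180, 320–360). The flap is still over, and the scoop stands upright and released at about (650,295).

```bash
python3 -c "
from rig import bot
print(bot.hand_in())"
```

```text
the job is handed in; nothing more can be done
None
```

The job is handed in at about 22 s of the 70 s: the last picture showed the flap closing the crate's lane, all three balls in the steel pot, and the empty scoop upright and released on the counter; no verdict was returned.

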